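# Find the slope on an arched frame rail with a pendulum angle gauge

### The arm

A 7-joint arm with a two-finger parallel gripper is mounted at the origin on the work surface. World frame = base frame: x ahead of the robot, y to its left, z up, the work surface at z = 0. Lengths are in m, angles in rad, forces in N, time in s.
With the tool pointing down it reaches from about 0.4 to 0.925 m from the base axis. Payload 4.1 kg.
Tool frame: the origin (TCP) lies midway between the tips of the shut fingers; the grasp point (between the pads) lies 19 mm behind it (hold_point_z is the z of the grasp point in the tool frame, in m); z points along the fingers, y is the line along which they close (so a half turn about z gives the same grasp; the last joint's range is limited). The gripper opens to 85 mm and grips with 20 to 120 N. Pads are 22 mm wide; open, the fingers measure 114 mm over their backs; the gripper's body (76 mm by 85 mm) begins 54 mm behind the grasp point. The pads swing forward as they close: fully open they stand 13 mm farther back than shut.
Start: joints at [-1.403, 0.398, 0.045, 1.537, -0.019, 1.207, -0.051], TCP at [0.171, 0.627, 0.231] pointing down, gripper open.
Joint ranges: [-2.82, 2.82], [-0.49, 2.23], [-1.37, 1.46], [0, 2.46], [-1.36, 4.5], [0.23, 2], [-2.94, 2.94]. Speed limits (rad/s): [2.57, 2.57, 3.14, 3.14, 3.14, 3.14, 3.14].

### API

Orientations are given as [roll, pitch, yaw] about the fixed x, y, z axes, in that order (R = Rz(yaw) Ry(pitch) Rx(roll)).
In Python, from cell import get_state, snapshot, camera_model, close_job, hold_point_z gives the robot as it stands.
- The arm moves only by the tool servo_tool, never from a script. Its argument "plan" is one flat list of numbers, 7 for each row, row after row: the turn, a rotation vector about the world's x, y, z in rad, then the shift along the world's x, y, z in cm, then the opening, from 0 (shut) to 1 (fully open). A call has 1 to 10 rows; each row shifts and turns the commanded pose from where the row before left it; what a row does not reach is not made up. A row lasts 1/12 s, in which the tool goes at most 41.7 mm and 7.16 degrees, less where a joint would pass 70% of its speed; a pose out of reach is approached as far as the arm can. A call with a gripper value outside its range is refused whole. The fingers move at their own pace and stop on an object; "force" is the grip in N (left out, the last holds). Time passes only in rows, so rows that do not move let the fingers close. It gives the time, the measured TCP pose, the force, the opening and the grip force at its end, in the units of the state.
- get_state(): the state, without advancing time (a new reading comes with each control period).
- snapshot(name): name is "scene" or "top" or "wrist"; returns the picture (480x640x3 uint8, red, green, blue); there is no depth.
- camera_model(name): a dict with "vfov" (degrees; the focal length in pixels is half the picture's height over the tangent of half this angle, whatever the lens; pixels are square), "cx", "cy" (the principal point, pixels), "position" and "attitude" of the camera in the world. Camera axes: x right, y down, z forward; pixel columns grow to the right and rows downward; lengths in m; the calibration is good to about 2 mm. A picture is of the moment at which its call begins: read the wrist's pose just before it. camera_model takes no time and is no camera call; for the wrist camera it gives the pose at the moment of the call.
- close_job(): hands the job in; it is judged then, once.
The state is a dict: "time_s": time; "joints": joint angles; "qd": joint speeds; "effort": joint torques, N m; "ee_pos": TCP position; "eef_rot": TCP orientation; "ft_force": force on the tool from outside, world axes, zero at the start; "moment": the same for the moment, N m; "gripper_width": opening from 0.0 (shut) to 1.0 (fully open); "gripper_force": force on a finger pad.
Only numpy, scipy, OpenCV 4.12 (cv2) and the standard library are available. Lean on these libraries where they do the work, as an engineer would, in place of code of your own. Each camera call takes 0.05 s, during which the arm holds its last target. There are 200 camera calls.

### The job

Pick up the dial angle gauge, carry it upright and stand it level on the crown of the arched frame rail, its foot centred and square along the rail. Then, without lifting it off, rock it over the curve until its swinging pointer settles on the small index tab set on the dial. Finish while still gripping it there, the flat of its foot pressed steadily and lightly on the wood, so that I can pencil the spot; leave the jar, the small frame and the offcut alone.

Things in the scene. Friction and masses are not known exactly. Their poses are not given: they have to be found in the camera images.
- gauge: Pendulum angle gauge, 0.3 to 0.5 kg, standing on its foot. Black round case 92 mm wide, 26 thick, white dial in one face; flat foot 104 (y) x 34 (x) x 14 mm; on top a grip block 40 (y) x 26 mm (x), 98 to 138 mm above the foot's underside, to be pinched across its 26 mm. Origin: centre of the foot's underside; x out of the dial, y along the foot (right for one facing the dial), z up.
- pointer (a joint): Angle of the swinging pointer from the gauge's own z axis (rad), turning about its x axis; 0 = towards the grip block, positive towards its -y. The weighted needle, behind the case's rim, always seeks plumb: with the gauge leaned by a about its x axis (positive: top towards -y) it settles at -a after swinging for about a second.
- pointer_tip (a point): Tip of the pointer, a thin dark needle, 29 mm from the dial's centre (the dial's centre is 56 mm above the foot's underside); the frame's z points along the needle.
- index (a joint): Angle at which the index tab is set on the dial (rad), same zero and sense as pointer; set in advance between 0.20 and 0.33, locked by friction, out of reach inside the rim.
- index_mark (a point): Inner end of the index, a black tab 6 mm wide and 11 mm long reaching in from the dial's rim (thicker than the thin grey graduations every 10 degrees inside it), 30 mm from the dial's centre; the frame's z points from the dial's centre to the tab.
- rail: Arched top rail of a round-headed picture frame, brown wood, 36 mm thick (x), crown up on a plywood form 96 x 200 x 15 mm that is screwed to the bench. Its top is a circular arc of radius 120 mm running along y, falling away 38 degrees to either side; crown 95 mm above the bench. Origin: centre of the form's underside; x across the rail, y along it, z up.
- arc_centre (a point): Centre of the rail's arc, in the middle of its thickness, 25 mm below the bench top and 120 mm below the crown. While the foot bears on the rail this point lies 120 mm below the plane of the foot's underside, under the spot of contact.
- jar: Lidded jar of blue pigment, 62 mm across, 82 mm high; origin under its centre. Bystander.
- small_frame: Small empty blue picture frame lying flat, 120 x 150 x 18 mm; origin under its centre. Bystander.
- offcut: Wooden moulding offcut, 45 x 160 x 24 mm, lying flat; origin under its centre. Bystander.
There are look-alikes about, which are no part of the job. There is more than one size of the gauge; the job needs the smallest. There is more than one size of the rail; the job needs the larger.

How it is judged:
On the way, in this order (a step that is already met when the one before it is completed fails the run):
1. the gauge is lifted clear of the bench in the fingers (height (world z) of gauge above 0.04 m and contact force between the fingers and gauge above 2 N), for 0.2 s.
2. the gripped gauge stands level (within 5 degrees) on the rail's crown, its foot bearing on the wood (angle between gauge's own z axis and vertical below 0.087 rad and z of arc_centre in the frame of gauge between -0.1235 and -0.1165 m and y of arc_centre in the frame of gauge between -0.048 and 0.048 m and x of gauge in the frame of rail between -0.012 and 0.012 m and angle between the x axis of gauge and the x axis of rail, either way round below 0.14 rad and contact force between gauge and rail above 0.4 N and contact force between the fingers and gauge above 2 N), for 0.2 s.
At the end, for the whole second after the job is handed in: The gauge is still gripped and still; its pointer has settled within 2.5 degrees of the index tab; the flat of its foot bears on the arc of the rail (contact at least 4 mm inside the foot's ends, pressed with 0.4 to 20 N), square along the rail within 8 degrees and centred across it within 12 mm (angle between the z axis of pointer_tip and the z axis of index_mark, either way round below 0.044 rad and velocity of joint pointer between -0.3 and 0.3 rad/s and linear speed of gauge below 0.02 m/s and z of arc_centre in the frame of gauge between -0.1235 and -0.1165 m and y of arc_centre in the frame of gauge between -0.048 and 0.048 m and x of gauge in the frame of rail between -0.012 and 0.012 m and angle between the x axis of gauge and the x axis of rail, either way round below 0.14 rad and contact force between gauge and rail between 0.4 and 20 N and contact force between the fingers and gauge above 2 N); the arm keeps its last pose, push and grip.
It fails at once if the gauge is pressed hard on the rail (over 40 N) (contact force between gauge and rail above 40 N).
It fails at once if the gauge is leaned by more than 9 degrees while off the rail (carried askew, or lifted off while rocking) (angle between gauge's own z axis and vertical above 0.155 rad and distance between gauge and arc_centre above 0.14 m).
It fails at once if the jar is disturbed (distance of jar from where it was at the start of the episode above 0.02 m).
It fails at once if the small frame is disturbed (distance of small_frame from where it was at the start of the episode above 0.02 m).
It fails at once if the offcut is disturbed (distance of offcut from where it was at the start of the episode above 0.02 m).
It also fails if it takes over 58 s, if anything falls off the work surface, if the arm or the gripper's body presses on something with over 40 N, if the wrist force passes 120 N, or if a joint passes its speed limit or range.

## Working session

There is one attempt and no reset: what is moved stays moved. The work goes in short steps, Python scripts to look and compute and a tool call to move; the robot and the scene stay as the last step left them, time stands still between calls to the robot, and variables do not carry over. Pictures are saved under pics/ and viewed, at most 10 in all, crops included, and the job is handed in when it is done.

Besides the shell and the picture viewer there is one more tool, called after "Request:" by a JSON object that holds its "method" and its "body", one argument or row to a line. servo_tool: Moves the arm, as the interface text tells. Its arguments: {"type":"object","properties":{"plan":{"type":"array","items":{"type":"number"}},"force":{"type":"number"}},"required":["plan"]}

```bash
mkdir -p pics; ls
python3 - <<'E'
from cell import *
import cv2,numpy as np
s=get_state();print(s,hold_point_z)
ims=[]
for n in("scene","top"):
    m=camera_model(n);print(n,m)
    im=snapshot(n)[:,:,::-1];cv2.imwrite(f"pics/{n}0.png",im)
print(camera_model("wrist"))
E
```

```text
pics
{'time_s': 0.0, 'joints': array([-1.40300528,  0.39921692,  0.04501293,  1.53787157, -0.01872253,
        1.20689571, -0.05071401]), 'qd': array([ 3.81403666e-04, -3.47652963e-04, -1.37377679e-03, -4.11394581e-04,
        8.76220421e-04,  4.05567141e-04,  4.21294817e-05]), 'effort': array([ 5.28312012e-04, -4.75131583e+01,  1.36513274e+00, -2.54214835e+01,
        1.17191597e-02,  9.46625602e-03, -4.66192930e-06]), 'ee_pos': array([0.17115789, 0.62640681, 0.23025067]), 'eef_rot': array([-3.13962548e+00,  1.08028840e-04,  2.87491119e+00]), 'ft_force': array([-0.11303138, -0.55065822,  0.12255302]), 'moment': array([ 0.04464857, -0.05246506, -0.01545091]), 'gripper_force': 0.0, 'gripper_width': 0.9980297425573476} -0.0187
scene {'vfov': 48.08607971649652, 'cx': 320.6523410905271, 'cy': 240.51692914596214, 'position': array([ 1.21724689, -0.4720829 ,  0.67816382]), 'attitude': array([-2.18975137, -0.00308554,  0.92112049])}
top {'vfov': 55.97199671650749, 'cx': 322.338743944651, 'cy': 241.8662919797412, 'position': array([0.43319262, 0.02450743, 1.03214564]), 'attitude': array([-3.02994793,  0.02983746, -1.59023754])}
{'vfov': 71.72638604401078, 'cx': 322.72795989642094, 'cy': 238.0885876907169, 'position': array([0.0983143 , 0.64724411, 0.37310375]), 'attitude': array([2.83953749e+00, 1.66225637e-03, 1.30396685e+00])}
```

View pics/scene0.png

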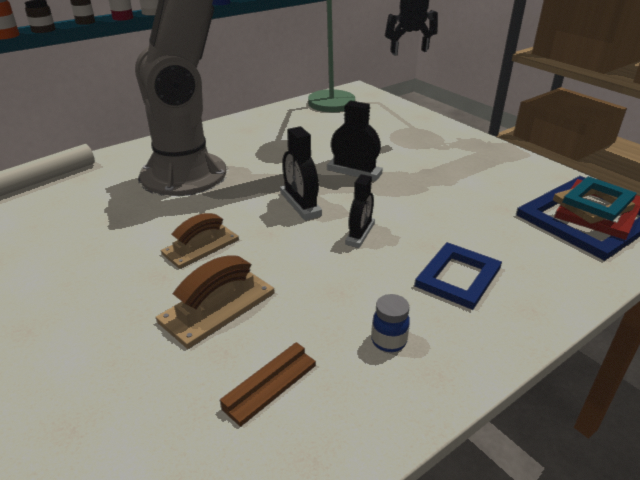

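View pics/top0.png

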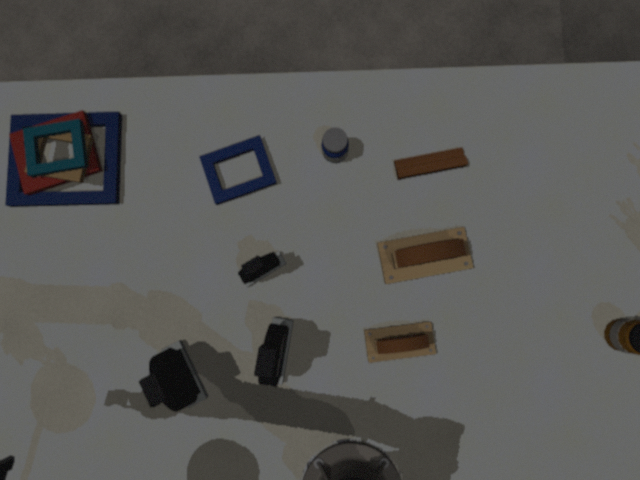

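The scene picture shows three gauges. The smallest is at about (361,212), which is (260,267) in the top view. The larger rail is at (215,293) in the scene view and (427,254) in the top view. I'll measure both and enlarge the gauge.

```bash
cat > h.py <<'E'
import numpy as np, cv2
from scipy.spatial.transform import Rotation as R
from cell import *
class Cam:
    def __init__(s,n):
        m=camera_model(n); s.f=240/np.tan(np.radians(m["vfov"])/2); s.c=np.array([m["cx"],m["cy"]])
        s.p=np.array(m["position"]); s.R=R.from_euler("xyz",m["attitude"]).as_matrix()
    def ray(s,uv):
        uv=np.atleast_2d(np.asarray(uv,float)); d=np.c_[(uv-s.c)/s.f,np.ones(len(uv))]@s.R.T
        return d
    def plane(s,uv,z):
        d=s.ray(uv); return s.p+d*((z-s.p[2])/d[:,2:])
    def proj(s,P):
        q=(np.atleast_2d(P)-s.p)@s.R; return s.c+s.f*q[:,:2]/q[:,2:]
def grab(n):
    c=Cam(n); im=np.ascontiguousarray(snapshot(n)[:,:,::-1]); return c,im
E
python3 - <<'E'
from h import *
t=cv2.imread("pics/top0.png"); c=Cam("top"); s=cv2.imread("pics/scene0.png")
hsv=cv2.cvtColor(t,cv2.COLOR_BGR2HSV)
print(hsv[240,385],hsv[254,430],hsv[300,430],hsv[235,400])
m=((hsv[...,0]<25)&(hsv[...,1]>75)).astype(np.uint8)
n,l,st,ce=cv2.connectedComponentsWithStats(m)
for i in range(1,n):
    if st[i,4]>300:
        pts=np.argwhere(l==i)[:,::-1].astype(np.float32)
        b=cv2.boxPoints(cv2.minAreaRect(pts)); w=c.plane(b,.015)
        print(ce[i],st[i,4],w.round(3)[:,:2].tolist(),w.mean(0).round(4),np.linalg.norm(w[0]-w[1]).round(3),np.linalg.norm(w[1]-w[2]).round(3), np.degrees(np.arctan2(*(w[1]-w[0])[[1,0]])),np.degrees(np.arctan2(*(w[2]-w[1])[[1,0]])))
m=(hsv[...,2]<45).astype(np.uint8); m[:,:225]=0;m[:,310:]=0;m[:235]=0;m[300:]=0
pts=np.argwhere(m)[:,::-1].astype(np.float32); b=cv2.boxPoints(cv2.minAreaRect(pts));print(b, c.plane(b,.138).round(3))
a=cv2.resize(t[225:305,215:315],None,fx=5,fy=5,interpolation=cv2.INTER_CUBIC)
d=cv2.resize(s[165:255,330:400],None,fx=400/90,fy=400/90,interpolation=cv2.INTER_CUBIC)
cv2.imwrite("pics/c1.png",cv2.convertScaleAbs(np.hstack([a[:400],d[:400]])[:, :800],alpha=1.6))
E
```

```text
[19 40 90] [ 13 165  62] [120   5 104] [18 27 96]
[ 55.31229947 161.73315508] 1870 [[0.829, 0.802], [0.879, 0.612], [0.717, 0.562], [0.669, 0.748]] [0.7734 0.6811 0.015 ] 0.196 0.169 -75.458865488165 -162.6933509190566
[430.26681957 162.66131498] 1308 [[0.733, -0.115], [0.761, -0.278], [0.718, -0.284], [0.69, -0.122]] [ 0.7255 -0.1997  0.015 ] 0.165 0.044 -80.35328051727681 -172.51734711110947
[424.53165969 254.89651325] 3585 [[0.543, -0.071], [0.576, -0.269], [0.484, -0.281], [0.451, -0.085]] [ 0.5136 -0.1767  0.015 ] 0.2 0.093 -80.55639646923603 -172.58694211605825
[627.22058824 335.65196078] 408 [[0.362, -0.589], [0.361, -0.634], [0.288, -0.627], [0.289, -0.583]] [ 0.325  -0.6083  0.015 ] 0.045 0.073 -91.01180222210012 174.50817607537815
[399.56427221 341.47637051] 2116 [[0.351, -0.036], [0.367, -0.185], [0.297, -0.19], [0.281, -0.043]] [ 0.3239 -0.1134  0.015 ] 0.15 0.07 -83.95412607089196 -175.45312451025288
[[235.67647 268.7941 ]
 [271.55884 247.2647 ]
 [281.52942 263.88235]
 [245.64703 285.41174]] [[0.484 0.223 0.138]
 [0.525 0.151 0.138]
 [0.492 0.131 0.138]
 [0.451 0.203 0.138]]
```

View pics/c1.png

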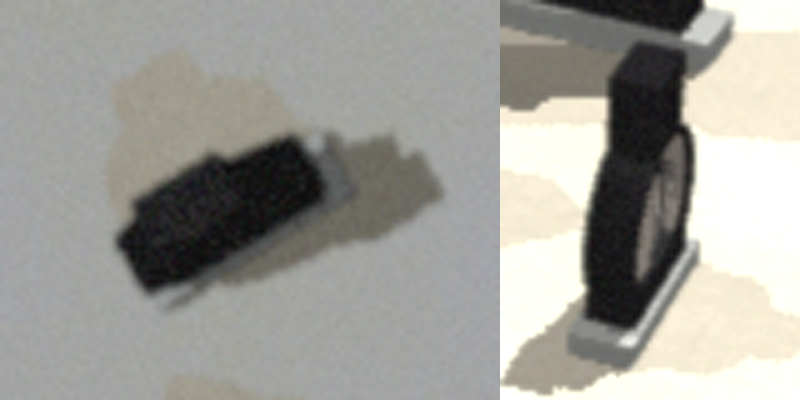

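Run:
```python
from h import *
c=Cam("top")
o=np.array([215,225])
print("block",c.plane(np.array([[185,203]])/5+o,.138).round(3))
f=c.plane(np.array([[355,195],[165,310]])/5+o,.007);print("foot back corners",f.round(3),np.linalg.norm(f[1]-f[0]))
d=(f[1]-f[0]);d/=np.linalg.norm(d);n=np.array([d[1],-d[0],0]);print("yaw",np.degrees(np.arctan2(n[1],n[0])),"centre",f.mean(0)+n*.017)
```

```text
block [[0.49  0.19  0.138]]
foot back corners [[0.5   0.137 0.007]
 [0.449 0.224 0.007]] 0.10061364589263755
yaw 30.07796961813136 centre [0.48940396 0.1886997  0.007     ]
```

Request:
{"method": "servo_tool", "body": {
  "plan": [0, 0, -0.06, 2.5, -3, 0.5, 1, 0, 0, -0.06, 2.5, -3, 0.5, 1, 0, 0, -0.06, 2.5, -3, 0.5, 1, 0, 0, -0.06, 2.5, -3, 0.5, 1, 0, 0, -0.06, 2.5, -3, 0.5, 1, 0, 0, -0.06, 2.5, -3, 0.5, 1, 0, 0, -0.06, 2.5, -3, 0.5, 1, 0, 0, -0.06, 2.5, -3, 0.5, 1, 0, 0, -0.06, 2.5, -3, 0, 1, 0, 0, -0.06, 2.5, -3, 0, 1]
}}

```text
time_s: 0.93
ee_pos: [0.4222, 0.3253, 0.2715]
eef_rot: [3.141, -0.0, 2.272]
ft_force: [0.4, 0.7, -0.1]
gripper_width: 1.0
gripper_force: 0.0
```

Request:
{"method": "servo_tool", "body": {
  "plan": [0, 0, -0.06, 2.5, -3.5, 0, 1, 0, 0, -0.06, 2.4, -3.5, 0, 1, 0, 0, -0.06, 2, -3.5, 0, 1, 0, 0, 0, 0, -3.3, 0, 1, 0, 0, 0, 0, 0, 0, 1, 0, 0, 0, 0, 0, 0, 1]
}}

```text
time_s: 1.43
ee_pos: [0.4893, 0.1883, 0.2712]
eef_rot: [-3.141, -0.0, 2.09]
ft_force: [1.0, 0.8, 0.6]
gripper_width: 1.002
gripper_force: 0.0
```

```bash
cat > look.py <<'E'
import sys
from h import *
s=get_state();print(s["time_s"],s["joints"].round(2),s["ee_pos"].round(4),s["eef_rot"].round(4),s["ft_force"].round(2),s["gripper_force"],s["gripper_width"])
for a in sys.argv[1:]:
    n,f=a.split(":"); c,im=grab(n); cv2.imwrite(f"pics/{f}.png",im); np.savez(f"pics/{f}.npz",p=c.p,R=c.R)
E
python3 look.py wrist:w1
```

```text
1.4333 [-0.85  0.15  0.46  1.79 -0.07  1.22  0.14] [0.4893 0.1883 0.2712] [-3.1412e+00 -3.0000e-04  2.0899e+00] [0.95 0.77 0.61] 0.0 1.0024431507229727
```

View pics/w1.png

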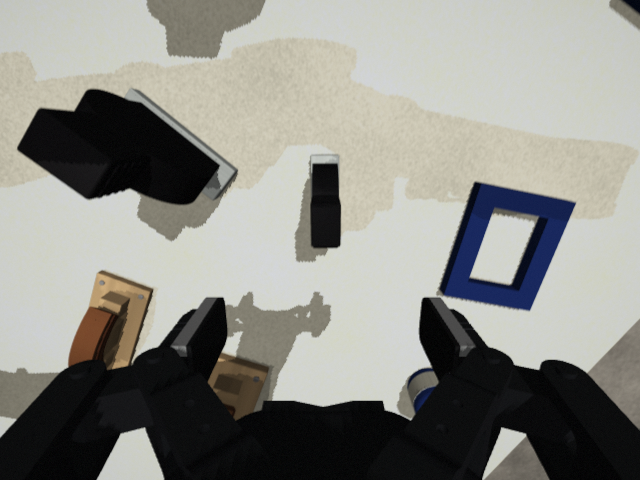

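The gauge is straight ahead between the fingers. The block top is about (326,222) and the foot end is at (325,160). I'll check these by casting rays.

Run:
```python
from h import *
c=Cam("wrist"); im=cv2.imread("pics/w1.png")
m=(im.max(2)<50).astype(np.uint8); m[:,:300]=0;m[:,355:]=0;m[:150]=0;m[260:]=0
n,l,st,ce=cv2.connectedComponentsWithStats(m); i=1+np.argmax(st[1:,4]);print(st[i])
for r in range(160,252,6):
    x=np.where(l[r]==i)[0]
    if len(x): print(r,x.min(),x.max())
x=np.where(l[230]==i)[0]; a=c.plane([[x.min()-.5,225],[x.max()+.5,225],[326,247],[326,207]],.138)
print(a.round(4),np.linalg.norm(a[1]-a[0]),np.linalg.norm(a[2]-a[3]))
```

```text
[ 311  164   30   84 2300]
166 313 337
172 313 337
178 312 337
184 312 337
190 312 337
196 312 337
202 311 339
208 311 340
214 311 339
220 311 339
226 311 339
232 311 339
238 311 339
244 312 339
[[0.4791 0.1876 0.138 ]
 [0.5007 0.2    0.138 ]
 [0.5006 0.177  0.138 ]
 [0.4827 0.2079 0.138 ]] 0.02493252163427677 0.03571680677902679
```

Request:
{"method": "servo_tool", "body": {
  "plan": [0, 0, 0, 0.1, 0.35, -3.5, 1, 0, 0, 0, 0, 0, -3.5, 1, 0, 0, 0, 0, 0, -3.5, 1, 0, 0, 0, 0, 0, -3.5, 1, 0, 0, 0, 0, 0, -2, 1, 0, 0, 0, 0, 0, -1.3, 1, 0, 0, 0, 0, 0, 0, 0, 0, 0, 0, 0, 0, 0, 0, 0, 0, 0, 0, 0, 0, 0, 0, 0, 0, 0, 0, 0, 0],
  "force": 60
}}

```text
time_s: 2.32
ee_pos: [0.491, 0.1954, 0.0997]
eef_rot: [3.139, -0.0, 2.096]
ft_force: [-0.1, -0.0, 0.2]
gripper_width: 0.454
gripper_force: 0.0
```

Request:
{"method": "servo_tool", "body": {
  "plan": [0, 0, 0, 0, 0, 0, 0, 0, 0, 0, 0, 0, 0, 0, 0, 0, 0, 0, 0, 0, 0, 0, 0, 0, 0, 0, 0, 0]
}}

```text
time_s: 2.65
ee_pos: [0.4901, 0.1945, 0.0996]
eef_rot: [3.141, -0.001, 2.095]
ft_force: [-2.8, -0.1, 5.6]
gripper_width: 0.298
gripper_force: 58.8
```

Request:
{"method": "servo_tool", "body": {
  "plan": [0, 0, 0, 0, 0, 0.5, 0, 0, 0, 0, 0, 0, 1.5, 0, 0, 0, 0, 0, 0, 2, 0, 0, 0, 0, 0, 0, 2, 0, 0, 0, 0, 0, 0, 2, 0, 0, 0, 0, 0, 0, 2, 0, 0, 0, 0, 0, 0, 2, 0, 0, 0, 0, 0, 0, 1, 0, 0, 0, 0, 0, 0, 0.5, 0, 0, 0, 0, 0, 0, 0, 0]
}}

```text
time_s: 3.48
ee_pos: [0.4904, 0.1944, 0.2339]
eef_rot: [3.14, -0.0, 2.095]
ft_force: [-1.1, -0.4, -4.3]
gripper_width: 0.295
gripper_force: 59.5
```

Request:
{"method": "servo_tool", "body": {
  "plan": [0, 0, -0.02, 0.1, -1, 0, 0, 0, 0, -0.03, 0.1, -2, 0, 0, 0, 0, -0.03, 0.2, -3, 0, 0, 0, 0, -0.03, 0.2, -3, 0, 0, 0, 0, -0.03, 0.2, -3, 0, 0, 0, 0, -0.03, 0.2, -3, 0, 0, 0, 0, -0.03, 0.2, -3, 0, 0, 0, 0, -0.03, 0.2, -3, 0, 0, 0, 0, -0.03, 0.2, -3, 0, 0, 0, 0, -0.03, 0.2, -3, 0, 0]
}}

```text
time_s: 4.32
ee_pos: [0.5061, -0.0796, 0.2323]
eef_rot: [-3.139, 0.0, 1.8]
ft_force: [0.7, 0.9, -3.4]
gripper_width: 0.297
gripper_force: 59.3
```

Request:
{"method": "servo_tool", "body": {
  "plan": [0, 0, -0.03, 0.2, -3, 0, 0, 0, 0, -0.02, 0.2, -2.5, 0, 0, 0, 0, -0.02, 0.2, -2, 0, 0, 0, 0, -0.01, 0.1, -1.5, 0, 0, 0, 0, 0, 0, -1, 0, 0, 0, 0, 0, 0, 0, 0, 0, 0, 0, 0, 0, 0, 0, 0, 0, 0, 0, 0, 0, 0, 0]
}}

```text
time_s: 4.98
ee_pos: [0.5147, -0.1746, 0.2328]
eef_rot: [-3.141, -0.001, 1.726]
ft_force: [0.2, -0.4, -4.2]
gripper_width: 0.302
gripper_force: 59.4
```

```bash
python3 look.py wrist:w2 scene:s2 top:t2
python3 - <<'E'
import cv2,numpy as np
w=cv2.imread("pics/w2.png");s=cv2.imread("pics/s2.png")
t=cv2.imread("pics/t2.png")
a=cv2.resize(s[150:350,130:330],(400,400));b=cv2.resize(w,(400,300));d=cv2.resize(t[180:330,350:500],(300,300))
o=np.zeros((600,800,3),np.uint8);o[:400,:400]=a;o[:300,400:]=b;o[300:,400:700]=d
cv2.imwrite("pics/v2.png",cv2.convertScaleAbs(o,alpha=1.4))
E
```

```text
4.9833 [-0.36  0.26  0.73  1.8  -0.19  1.15  0.59] [ 0.5147 -0.1746  0.2328] [-3.1408e+00 -1.4000e-03  1.7258e+00] [ 0.17 -0.41 -4.16] 59.38041094690561 0.3020584378767375
```

View pics/v2.png

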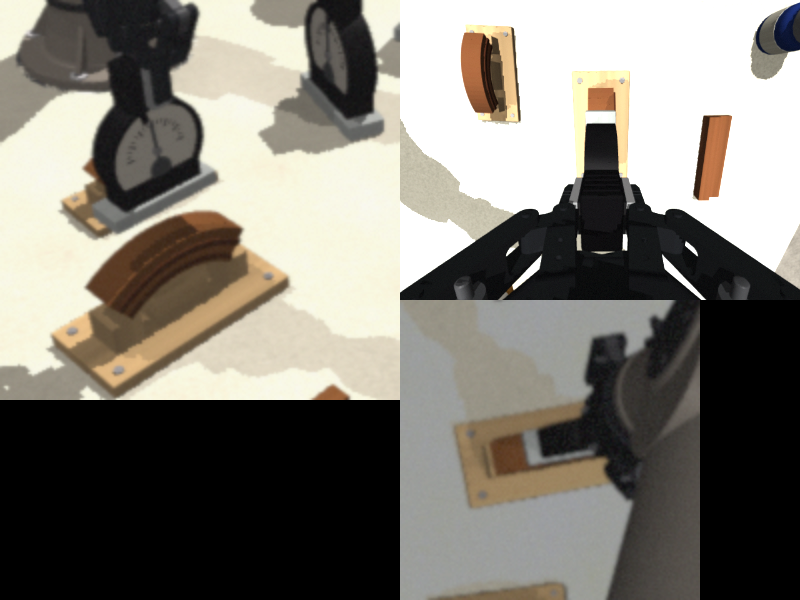

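The gauge hangs upright over the rail, and the foot is in line with the wood in both the wrist and top views. The dial faces the scene camera, with the needle upright. I'll lower it.

Request:
{"method": "servo_tool", "body": {
  "plan": [0, 0, 0, -0.1, -0.2, -1, 0, 0, 0, 0, 0, 0, -1, 0, 0, 0, 0, 0, 0, -0.8, 0, 0, 0, 0, 0, 0, -0.5, 0, 0, 0, 0, 0, 0, -0.2, 0, 0, 0, 0, 0, 0, 0, 0]
}}

```text
time_s: 5.63
ee_pos: [0.5136, -0.1775, 0.1974]
eef_rot: [-3.14, -0.0, 1.725]
ft_force: [0.4, 0.4, -3.4]
gripper_width: 0.292
gripper_force: 59.2
```

Request:
{"method": "servo_tool", "body": {
  "plan": [0, 0, 0, 0, 0, -0.1, 0, 0, 0, 0, 0, 0, -0.1, 0, 0, 0, 0, 0, 0, 0, 0]
}}

```text
time_s: 5.88
ee_pos: [0.5143, -0.1778, 0.1965]
eef_rot: [3.141, 0.0, 1.725]
ft_force: [0.6, -0.2, -3.5]
gripper_width: 0.296
gripper_force: 59.2
```

Request:
{"method": "servo_tool", "body": {
  "plan": [0, 0, 0, 0, 0, -0.1, 0, 0, 0, 0, 0, 0, -0.05, 0, 0, 0, 0, 0, 0, 0, 0]
}}

```text
time_s: 6.13
ee_pos: [0.5141, -0.1777, 0.1948]
eef_rot: [3.141, -0.0, 1.725]
ft_force: [-0.4, 1.0, -4.4]
gripper_width: 0.293
gripper_force: 59.2
```

Request:
{"method": "servo_tool", "body": {
  "plan": [0, 0, 0, 0, 0, -0.1, 0, 0, 0, 0, 0, 0, 0, 0, 0, 0, 0, 0, 0, 0, 0]
}}

```text
time_s: 6.38
ee_pos: [0.5143, -0.1779, 0.1946]
eef_rot: [3.141, -0.0, 1.725]
ft_force: [-2.2, 0.7, 2.9]
gripper_width: 0.296
gripper_force: 60.2
```

Request:
{"method": "servo_tool", "body": {
  "plan": [0, 0, 0, 0, 0, 0, 0, 0, 0, 0, 0, 0, 0, 0, 0, 0, 0, 0, 0, 0, 0, 0, 0, 0, 0, 0, 0, 0, 0, 0, 0, 0, 0, 0, 0]
}}

```text
time_s: 6.8
ee_pos: [0.5143, -0.1779, 0.1945]
eef_rot: [3.141, -0.0, 1.725]
ft_force: [-2.9, 0.5, 5.9]
gripper_width: 0.298
gripper_force: 60.4
```

```bash
cat > dial.py <<'E'
from h import *
import sys
c=Cam("scene"); im=np.mean([snapshot("scene")[:,:,::-1].astype(float) for _ in range(6)],0)
np.save("pics/"+sys.argv[1]+".npy",im)
s=get_state(); print(s["ee_pos"].round(4),s["eef_rot"].round(4),s["ft_force"].round(2))
Rt=R.from_euler("xyz",s["eef_rot"]).as_matrix()
x=Rt[:,1]; x=x if x[0]>0 else -x; z=-Rt[:,2]; y=np.cross(z,x)
O=s["ee_pos"]-z*.0995
print("lean a(top to -y +)",np.arcsin(-z@np.array([-np.sin(.166),np.cos(.166),0])))
D=O+.056*z+.010*x   # dial centre, slightly inside rim
q=c.proj([D,D+.046*z,D+.046*y]); print(q.round(1))
# dial-plane sampling: 12 px/mm, gauge y right, z up
n=600; k=n/2/.046
g=np.array([[0,0],[n,0],[n,n],[0,n]],np.float32)
P=[D+(u-n/2)/k*y-(v-n/2)/k*z for u,v in g]
H=cv2.getPerspectiveTransform(c.proj(P).astype(np.float32),g)
o=cv2.warpPerspective(np.clip(im*1.3,0,255).astype(np.uint8),H,(n,n),flags=cv2.INTER_CUBIC)
cv2.imwrite("pics/"+sys.argv[1]+".png",o)
E
python3 dial.py d1
```

```text
[ 0.5143 -0.1779  0.1945] [ 3.1410e+00 -1.0000e-04  1.7248e+00] [-3.41  0.55  5.18]
lean a(top to -y +) 9.187447080044401e-05
[[209.9 243.4]
 [206.6 220.5]
 [231.7 232.3]]
```

View pics/d1.png

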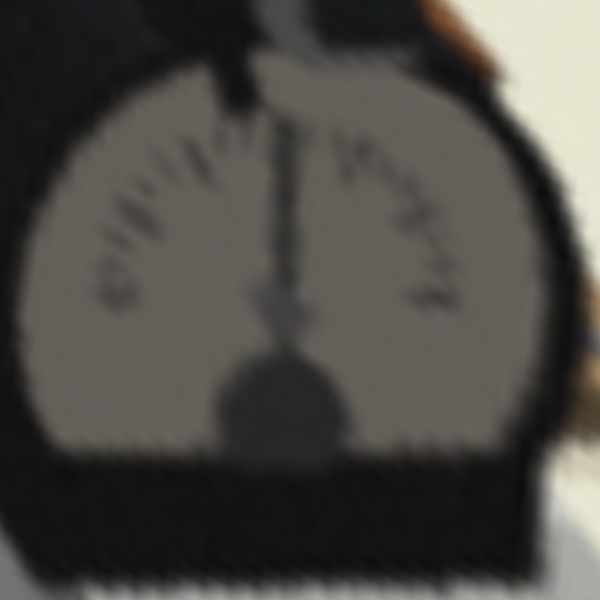

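The dial reads clearly. The needle is upright at x≈286, with its tip at (286,120). The black tab's inner end is near (237,110), left of the needle, which makes it positive at roughly 0.20–0.24 rad. Dial and needle lie at different depths, so I'll use the 10° graduations to correct for parallax.

```bash
cat > prof.py <<'E'
from h import *
import sys
from scipy.ndimage import map_coordinates
from scipy.signal import find_peaks
c=Cam("scene"); im=np.load("pics/"+sys.argv[1]+".npy").mean(2)
s=get_state(); Rt=R.from_euler("xyz",s["eef_rot"]).as_matrix()
x=Rt[:,1]; x=x if x[0]>0 else -x; z=-Rt[:,2]; y=np.cross(z,x); O=s["ee_pos"]-z*.0995
v=R.from_matrix(np.c_[x,y,z]).inv().apply(c.p-O-.056*z); print("cam dir in gauge",(v/v[0]).round(3))
th=np.radians(np.arange(-100,100,.5))
def ring(d,r0,r1):
    a=0
    for r in np.arange(r0,r1,.0005):
        P=O+.056*z+d*x+r*(np.cos(th)[:,None]*z-np.sin(th)[:,None]*y); q=c.proj(P); a=a+map_coordinates(im,[q[:,1],q[:,0]],order=1)
    return a/len(np.arange(r0,r1,.0005))
for d in np.arange(.002,.0131,.001):
    out=[]
    for r0,r1 in((.024,.028),(.032,.036)):
        a=ring(d,r0,r1); p,h=find_peaks(-a,prominence=3 if r0<.03 else 8); out.append([(round(float(np.degrees(th[i])),1),int(k)) for i,k in zip(p,h["prominences"])])
    print(round(d,4),"grad",out[0],"tab",out[1])
E
python3 prof.py d1
```

```text
cam dir in gauge [ 1.    -0.613  0.811]
0.002 grad [(-93.0, 3), (-74.5, 7), (10.0, 54), (69.0, 4), (81.5, 4)] tab [(-16.0, 16), (10.0, 57)]
0.003 grad [(-91.0, 3), (-72.0, 5), (11.5, 51), (68.0, 6), (80.5, 5)] tab [(-14.0, 12), (11.5, 57)]
0.004 grad [(-89.0, 3), (-69.5, 5), (12.0, 45), (36.5, 3), (46.5, 4), (58.5, 3), (67.0, 9), (79.5, 6)] tab [(-12.5, 10), (12.5, 57)]
0.005 grad [(-87.5, 3), (-67.0, 4), (13.0, 38), (35.5, 6), (46.5, 4), (58.0, 4), (66.0, 11), (78.0, 6)] tab [(-11.5, 8), (13.5, 57)]
0.006 grad [(-97.5, 4), (-65.0, 4), (-30.5, 3), (13.5, 30), (35.5, 9), (46.0, 4), (57.0, 5), (65.0, 12), (77.0, 6), (96.5, 4)] tab [(14.0, 57)]
0.007 grad [(-96.0, 6), (-62.5, 4), (-28.5, 5), (2.5, 5), (14.5, 22), (35.5, 10), (46.5, 3), (56.0, 4), (64.0, 13), (76.0, 5), (94.5, 9)] tab [(14.5, 57)]
0.008 grad [(-95.0, 6), (-60.0, 4), (-26.0, 7), (2.5, 22), (15.5, 7), (36.0, 12), (46.5, 3), (55.5, 3), (66.0, 13), (74.5, 4), (92.5, 12)] tab [(15.0, 57)]
0.009 grad [(-93.5, 3), (-58.0, 3), (-24.0, 9), (4.0, 27), (16.5, 4), (36.0, 12), (65.5, 15), (90.5, 11)] tab [(15.5, 57)]
0.01 grad [(-43.5, 3), (-22.5, 10), (5.0, 30), (36.5, 12), (65.0, 14), (89.0, 10)] tab [(16.0, 56)]
0.011 grad [(-41.0, 3), (-20.5, 11), (6.5, 31), (36.5, 11), (64.0, 12), (87.5, 8)] tab [(17.0, 54)]
0.012 grad [(-38.5, 3), (-18.5, 12), (8.0, 31), (37.0, 10), (63.0, 9), (86.0, 6)] tab [(17.5, 51), (60.0, 8)]
0.013 grad [(-36.5, 3), (-17.0, 12), (9.5, 31), (37.0, 8), (62.0, 6), (85.0, 4)] tab [(18.5, 44), (59.0, 11)]
```

Request:
{"method": "servo_tool", "body": {
  "plan": [-0.0183, -0.0028, 0, -0.028, 0.184, 0, 0, -0.0183, -0.0028, 0, -0.028, 0.184, 0, 0, -0.0183, -0.0028, 0, -0.028, 0.184, 0, 0, -0.0183, -0.0028, 0, -0.028, 0.184, 0.005, 0, 0, 0, 0, 0, 0, 0, 0, 0, 0, 0, 0, 0, 0, 0]
}}

```text
time_s: 7.6
ee_pos: [0.5133, -0.1709, 0.1947]
eef_rot: [3.141, 0.076, 1.726]
ft_force: [-3.3, -0.5, 6.1]
gripper_width: 0.295
gripper_force: 60.6
```

Request:
{"method": "servo_tool", "body": {
  "plan": [-0.0183, -0.0028, 0, -0.028, 0.184, 0.005, 0, -0.0183, -0.0028, 0, -0.028, 0.184, 0.005, 0, -0.0183, -0.0028, 0, -0.028, 0.184, 0.005, 0, -0.0183, -0.0028, 0, -0.028, 0.184, 0.005, 0, 0, 0, 0, 0, 0, 0, 0, 0, 0, 0, 0, 0, 0, 0]
}}

```text
time_s: 8.1
ee_pos: [0.5122, -0.1637, 0.195]
eef_rot: [3.141, 0.15, 1.726]
ft_force: [-3.2, -0.9, 7.2]
gripper_width: 0.296
gripper_force: 60.7
```

Request:
{"method": "servo_tool", "body": {
  "plan": [-0.0183, -0.0028, 0, -0.028, 0.184, 0.007, 0, -0.0183, -0.0028, 0, -0.028, 0.184, 0.007, 0, -0.0183, -0.0028, 0, -0.028, 0.184, 0.007, 0, -0.0183, -0.0028, 0, -0.028, 0.184, 0.007, 0, 0, 0, 0, 0, 0, 0, 0, 0, 0, 0, 0, 0, 0, 0]
}}

```text
time_s: 8.6
ee_pos: [0.5112, -0.1563, 0.1954]
eef_rot: [3.141, 0.224, 1.726]
ft_force: [-3.0, -0.3, 6.8]
gripper_width: 0.294
gripper_force: 60.7
```

Request:
{"method": "servo_tool", "body": {
  "plan": [0, 0, 0, 0, 0, 0, 0, 0, 0, 0, 0, 0, 0, 0, 0, 0, 0, 0, 0, 0, 0, 0, 0, 0, 0, 0, 0, 0, 0, 0, 0, 0, 0, 0, 0, 0, 0, 0, 0, 0, 0, 0, 0, 0, 0, 0, 0, 0, 0, 0, 0, 0, 0, 0, 0, 0, 0, 0, 0, 0, 0, 0, 0, 0, 0, 0, 0, 0, 0, 0]
}}

```text
time_s: 9.43
ee_pos: [0.5112, -0.1564, 0.1953]
eef_rot: [3.141, 0.224, 1.725]
ft_force: [-2.9, -0.2, 7.7]
gripper_width: 0.298
gripper_force: 60.8
```

Request:
{"method": "servo_tool", "body": {
  "plan": [0, 0, 0, 0, 0, 0, 0, 0, 0, 0, 0, 0, 0, 0, 0, 0, 0, 0, 0, 0, 0, 0, 0, 0, 0, 0, 0, 0, 0, 0, 0, 0, 0, 0, 0, 0, 0, 0, 0, 0, 0, 0, 0, 0, 0, 0, 0, 0, 0, 0, 0, 0, 0, 0, 0, 0, 0, 0, 0, 0, 0, 0, 0, 0, 0, 0, 0, 0, 0, 0]
}}

```text
time_s: 10.27
ee_pos: [0.5112, -0.1564, 0.1953]
eef_rot: [3.141, 0.224, 1.725]
ft_force: [-3.0, -0.6, 7.1]
gripper_width: 0.295
gripper_force: 60.8
```

```bash
python3 dial.py d2
python3 - <<'E'
import numpy as np,cv2
im=np.load("pics/d2.npy"); cv2.imwrite("pics/v3.png",np.hstack([cv2.resize(np.clip(im[170:320,150:300]*1.3,0,255).astype(np.uint8),(400,400),interpolation=cv2.INTER_CUBIC),cv2.resize(cv2.imread("pics/d2.png"),(400,400))]))
E
```

```text
[ 0.5112 -0.1564  0.1954] [3.141  0.2238 1.7247] [-2.58 -0.39  6.81]
lean a(top to -y +) -0.22375571756266452
[[215.7 239.6]
 [217.7 214.8]
 [237.1 233.7]]
```

View pics/v3.png

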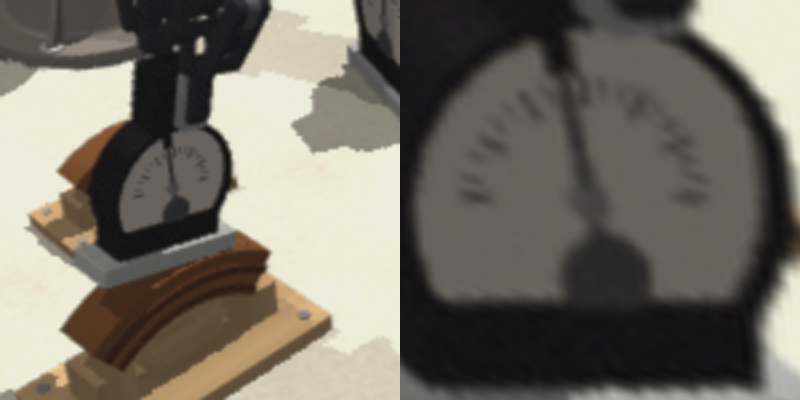

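The left half shows the foot bearing on the curve. The right half shows the needle, tip about (565,82), almost on the tab, whose end is at about (557,72). I'll compare the directions of needle and tab, which don't depend on depth.

Run:
```python
import cv2,numpy as np
for f in("d1","d2"):
    g=cv2.imread(f"pics/{f}.png",0).astype(float); print(f)
    for r in list(range(64,130,6))+list(range(130,290,20)):
        a,b=(180,330); w=np.clip(85-g[r,a:b],0,None); 
        lo=g[r,a:b]
        # dark runs
        m=lo<75; e=np.flatnonzero(np.diff(np.r_[0,m,0])); print(r,[(int(a+i),int(a+j),round(float((np.arange(i,j)*w[i:j]).sum()/w[i:j].sum()+a),1),int(lo[i:j].min())) for i,j in zip(e[::2],e[1::2])])
```

```text
d1
64 [(180, 255, 217.5, 19)]
70 [(180, 257, 223.0, 19)]
76 [(180, 181, 180.0, 74), (208, 260, 233.3, 17)]
82 [(210, 262, 235.4, 16)]
88 [(211, 263, 236.8, 17)]
94 [(213, 264, 238.3, 19)]
100 [(215, 266, 240.1, 20)]
106 [(217, 270, 241.4, 28)]
112 [(219, 275, 242.2, 41)]
118 [(221, 256, 238.8, 55), (270, 291, 280.2, 66)]
124 [(237, 252, 244.0, 68), (271, 298, 283.6, 56)]
130 [(245, 247, 245.5, 74), (271, 302, 285.6, 49)]
150 [(188, 197, 192.0, 70), (270, 301, 284.7, 50)]
170 [(197, 208, 202.0, 69), (272, 299, 284.9, 50)]
190 [(272, 298, 284.8, 48)]
210 [(273, 297, 284.5, 52)]
230 [(271, 298, 284.3, 51)]
250 [(271, 299, 284.4, 52)]
270 [(273, 299, 285.3, 51)]
d2
64 [(180, 262, 224.2, 20)]
70 [(180, 189, 183.4, 62), (202, 263, 233.0, 20)]
76 [(207, 264, 235.1, 19)]
82 [(211, 264, 236.9, 17)]
88 [(213, 265, 238.2, 16)]
94 [(214, 266, 239.7, 18)]
100 [(215, 268, 240.6, 24)]
106 [(217, 270, 242.2, 32)]
112 [(222, 273, 245.6, 45)]
118 [(229, 277, 250.5, 53)]
124 [(235, 258, 246.2, 56), (268, 280, 273.6, 68)]
130 [(236, 259, 247.2, 56), (270, 281, 275.1, 67)]
150 [(184, 192, 187.5, 72), (234, 283, 257.1, 52)]
170 [(199, 205, 201.5, 73), (244, 269, 255.8, 56)]
190 [(248, 275, 260.7, 52)]
210 [(252, 278, 264.6, 49)]
230 [(258, 281, 269.1, 54)]
250 [(260, 288, 273.5, 53)]
270 [(264, 293, 277.8, 53)]
```

In the image the needle's line runs straight through the tab: extended to row 100 it is at 240.4, and the tab is at 240.6. The directions also agree (needle about 0.22, tab 0.22–0.27). The press is about 11 N and the gauge is still, so I'm handing in.

```bash
python3 -c "
from cell import *
print(close_job())"
```

```text
the job is handed in; nothing more can be done
None
```

I handed the job in with the gauge still gripped and leaned about 0.22 rad on the rail, its needle on the index tab as far as the camera shows, and its foot pressed on the wood with about 11 N; the judged result was not shown.

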